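Load a sleeve on the marking mandrel and lock it

TASK

Draw the longer of the two steel sleeves off its sloping rack pin and slide it over the upright mandrel of the marking fixture, same end down, lowering it gently (no dropping) until it sits fully home on the shoulder. Then push the fixture's black-knobbed lock lever all the way over to its other end stop, leaving the sleeve seated. Leave the short sleeve on its pin and do not disturb the other things on the table.

Things in the scene. Friction and masses are not known exactly. Their poses are not given: they have to be found in the camera images.
- long_sleeve: Steel sleeve, 55 mm long, outside diameter 40 mm, bore 27 mm right through, about 0.3 kg. Origin: centre of the lower end; z runs along the bore, away from the lower end. At the start it sits on one of the two rack pins (either one) with its axis leaning 30 degrees (0.52 rad) from vertical, the top leaning away from the robot.
- short_sleeve: Plain steel sleeve like the long one but only 28 mm long (outside 40 mm, bore 27 mm). It sits on the other rack pin. Origin: centre of the lower end; z along the bore.
- rack: Fixed aluminium rack, 110 x 230 mm, its plate sloping down away from the robot, with two dark steel pins, 24 mm diameter and 40 mm long with tapered ends, square to the plate, 120 mm apart along the rack's y. Origin: centre of the underside. The pin feet are at (0, -60, 56) and (0, 60, 56) mm in its frame; the pins point along (0.497, 0, 0.868).
- fixture: Fixed marking fixture: aluminium plate with a grid of dark holes, 160 x 240 x 12 mm, carrying the mandrel and the lock lever. Origin: centre of the underside; z up. Mandrel axis at (0, -60) mm in its frame; lever pivot at (0, 65, 34) mm, lever axis along y.
- seat (a point): Centre of the mandrel's shoulder, 30 mm above the table, on the mandrel's axis; axes as the fixture's, z up. The mandrel is an upright steel shaft, 24 mm diameter, that rises 70 mm above this point; its uppermost 13 mm tapers to 14 mm diameter. The shoulder is a dark disc, 44 mm diameter. The sleeve is home when its lower end rests here.
- clamp_tip (a point): Centre of the black ball knob (26 mm diameter) at the end of the lock lever, 80 mm from the lever's pivot; the lever is a 10 mm steel rod on a 70 x 50 x 25 mm grey block.
- clamp (a joint): Lock lever angle, rad: 0 unlocked (leaning 0.5 rad to the fixture's -x side), 1.0 locked (leaning 0.5 rad to its +x side). It stays where it is left.
- marker: Bystander: black and grey marker pen lying on the table, 130 mm long, 17 mm thick. Origin: centre of its underside.
- can: Bystander: small can standing, 48 mm diameter, 100 mm tall. Origin: centre of its underside.
- blank: Bystander: flat steel knife blank lying on the table, about 200 x 26 x 5 mm. Origin: on its underside, near the middle.
- driver: Bystander: screwdriver lying on the table. Origin: on its underside.
- cup: Bystander: steel mug standing, 72 mm diameter, 85 mm tall, handle on its y side. Origin: centre of its underside.
Not all that is in view belongs to the job. What is shaped like the long_sleeve but purple or yellow is not meant.

How it is judged (in metres and radians):
On the way, in this order (a step that is already met when the one before it is completed fails the run):
1. the long sleeve is fully home on the mandrel's shoulder (horizontal distance between long_sleeve and seat below 0.004 m and z of long_sleeve in the frame of seat between -0.004 and 0.004 m and angle between long_sleeve's own z axis and vertical below 0.08 rad), for 0.2 s.
2. with the sleeve home, the lock lever is pushed over to its other end stop (all of step 1 and value of joint clamp above 0.85 rad), for 0.2 s.
At the end, for the whole second after the job is handed in: The long sleeve is at rest on the mandrel, its lower end within 4 mm of the shoulder and of the mandrel's axis and upright within 0.08 rad; the lock lever is past 0.85 rad; the short sleeve is within 20 mm and the five loose bystanders within 30 mm of where they began; all released (all of step 2 and linear speed of long_sleeve below 0.02 m/s and distance of short_sleeve from where it was at the start of the episode below 0.02 m and distance of each of marker, can, blank, driver, cup from where it was at the start of the episode below 0.03 m); the robot touches nothing.
It fails at once if the long sleeve drops down the mandrel (faster than 0.3 m/s while around it) (horizontal distance between long_sleeve and seat below 0.015 m and z of long_sleeve in the frame of seat below 0.07 m and linear speed of long_sleeve above 0.3 m/s).
It fails at once if the short sleeve is moved more than 20 mm (distance of short_sleeve from where it was at the start of the episode above 0.02 m).
It fails at once if a loose bystander (marker, can, blank, screwdriver or mug) is moved more than 30 mm (distance of any of marker, can, blank, driver, cup from where it was at the start of the episode above 0.03 m).
It also fails if it takes over 53 s, if anything falls off the work surface, if the arm or the gripper's body presses on something with over 40 N, if the wrist force passes 120 N, or if a joint passes its speed limit or range.

ROBOT

A 6-joint arm with a two-finger parallel gripper is mounted at the origin on the work surface. World frame = base frame: x ahead of the robot, y to its left, z up, the work surface at z = 0. Lengths are in mm, angles in rad, forces in N, time in s.
With the tool pointing down it reaches from about 350 to 725 mm from the base axis. Payload 6 kg.
Tool frame: the origin (TCP) lies at the very end of the fingers, on their centre line; the grasp point (between the pads) lies 19 mm behind it; z points along the fingers, y is the line along which they close (so a half turn about z gives the same grasp; the last joint's range is limited). The gripper opens to 85 mm and grips with 20 to 120 N. Pads are 22 mm wide; open, the fingers measure 114 mm over their backs; the gripper's body (76 mm by 85 mm) begins 54 mm behind the grasp point. The pads swing forward as they close: fully open they stand 13 mm farther back than shut.
Start: joints at [-0.897, 0.04, 0.085, 0, -1.615, -0.334], TCP at [199.987, -565.667, 231.261] pointing down, gripper open.
Joint ranges: [-2.56, 2.56], [-1.29, 2.01], [-1.08, 1.49], [-3.29, 1.98], [-2.81, -0.18], [-2.99, 2.99]. Speed limits (rad/s): [2.57, 2.57, 3.01, 3.14, 3.14, 3.14].

INTERFACE

Orientations are given as a rotation vector (axis times angle).
In Python, from plant import read_state, grab_frame, workorder, boxes_of, trace gives the robot as it stands.
- The arm moves only by the tool apply_moves, never from a script. Its argument "series" is a list of rows, each an object with "delta_pos": the shift along the tool's x, y, z in m, a list of three; "twist": the turn, a rotation vector about the tool's x, y, z in degrees, a list of three; "jaw": the closure, from -1 (fully open) to 1 (shut), so that 0 is half open. A call has 1 to 12 rows; each row is the pose to reach, as a shift and turn from the pose commanded when the call began, along the tool's axes at that moment; what a row does not reach only later rows make up. A row lasts 1/10 s, in which the tool goes at most 50 mm and 8.59 degrees, less where a joint would pass 70% of its speed; a pose out of reach is approached as far as the arm can. A call with a gripper value outside its range is refused whole. The fingers move at their own pace and stop on an object; the grip force is fixed at half the most. Time passes only in rows, so rows that repeat a pose let the fingers close. It gives the time, the measured TCP pose, the force, the opening and the grip force at its end, in the units of the state.
- read_state(): the state, without advancing time (a new reading comes with each control period).
- grab_frame(name): name is "side" or "top"; returns a dict with "pixels" (480x640x3 uint8, red, green, blue), "range_z" (480x640 float32, mm along the optical axis (not along the pixel's ray), 0 where there is no reading), "intrinsics" (3x3 intrinsics, pixels), "k1" (the pictures are not rectified: a ray, as slopes to the right and down, at radius r is drawn at 1 + k1 r^2 times it, then the intrinsics apply), "eye" and "rotation" of the camera in the world. Camera axes: x right, y up, looking along -z (the intrinsics and any distortion apply to the point x, -y, -z); pixel columns grow to the right and rows downward; lengths in mm; the calibration is good to about 2 mm. A picture is of the moment at which its call begins.
- workorder.job_done(): hands the job in; it is judged then, once.
Trained networks look in the newest picture that a camera, given by its name, has taken for a name from the list of things; names that differ only in an ending like _2 or _b are one class to them, and where a whole thing is asked for, a point or a joint stands for the part that bears it (a point fixed in the world has none). Each returns a list of dicts, best first, with "score" (0 to 1); they miss things now and then, are a little off and sometimes report something else, mostly with a low value. They report only what shows in the picture. A call takes as long as a camera call. They do not tell look-alikes from the thing itself.
- boxes_of(camera, query): "bbox" ([centre column, centre row, width, height] as shares, 0 to 1, of the picture: columns of its width, rows of its height, round what is visible of it).
- trace(camera, query): "mask" (480x640 bool, what is visible of it) and "bbox" ([centre column, centre row, width, height] as shares, 0 to 1, of the picture: columns of its width, rows of its height, round what is visible of it).
The state is a dict: "t": time; "joints": joint angles; "joint_vel": joint speeds; "joint_torque": joint torques, N m; "position": TCP position; "orientation": TCP orientation; "contact_force": force on the tool from outside, world axes, zero at the start; "wrist_torque": the same for the moment, N m; "grip_width": finger opening in mm; "finger_force": force on a finger pad.
Only numpy, scipy, OpenCV 4.12 (cv2) and the standard library are available. Lean on these libraries where they do the work, as an engineer would, in place of code of your own. Each camera call takes 0.05 s, during which the arm holds its last target. There are 200 camera calls.

## Working session

There is one attempt and no reset: what is moved stays moved. The work goes in short steps, Python scripts to look and compute and a tool call to move; the robot and the scene stay as the last step left them, time stands still between calls to the robot, and variables do not carry over. Pictures are saved under pics/ and viewed, at most 10 in all, crops included, and the job is handed in when it is done.

Besides the shell and the picture viewer there is one more tool, called by a JSON object that holds its "name" and its "arguments", one argument or row to a line. apply_moves: Moves the arm, as the interface text tells. Its arguments: {"type":"object","properties":{"series":{"type":"array"}},"required":["series"]}

```bash
ls; mkdir -p pics; cat > h.py <<'E'
import numpy as np,cv2
from plant import *
from scipy.spatial.transform import Rotation as R
def save(n,name):
    f=grab_frame(n); cv2.imwrite('pics/'+name,f['pixels'][:,:,::-1]); return f
def cloud(f):
    K=np.array(f['intrinsics']);k=f['k1']
    v,u=np.mgrid[0:480,0:640]
    d=np.stack([u.ravel(),v.ravel()],1).astype(float).reshape(-1,1,2)
    p=cv2.undistortPoints(d,K,np.array([k,0,0,0.]),).reshape(480,640,2)
    z=f['range_z']
    c=np.stack([p[...,0]*z,-p[...,1]*z,-z],-1)
    w=c@np.array(f['rotation']).T+np.array(f['eye'])
    w[z==0]=np.nan
    return w
E
python3 - <<'E'
from h import *
for n in('side','top'):
    f=save(n,n+'0.png'); np.save(n+'0.npy',cloud(f)); print(n,f['eye'],f['rotation'],f['k1'],f['intrinsics'])
    for q in['long_sleeve','short_sleeve','rack','fixture','clamp_tip','can','cup','marker','blank','driver']:
        print(q,[(round(b['score'],2),(np.array(b['bbox'])*[640,480,640,480]).round()) for b in boxes_of(n,q)[:3]])
print(read_state())
E
```

```text
picsTraceback (most recent call last):
  File "<stdin>", line 3, in <module>
  File "h.py", line 13, in cloud
    w=c@np.array(f['rotation']).T+np.array(f['eye'])
      ~~~~~~~~~~~~~~~~~~~~~~~~~~~^~~~~~~~~~~~~~~~~~~
ValueError: operands could not be broadcast together with shapes (480,640) (3,)
```

```bash
sed -i "s/np.array(f\['rotation'\]).T/R.from_rotvec(f['rotation']).as_matrix().T/" h.py
python3 - <<'E'
from h import *
for n in('side','top'):
    f=save(n,n+'0.png'); np.save(n+'0.npy',cloud(f)); print(n,f['eye'],f['rotation'],f['k1'],f['intrinsics'])
    for q in['long_sleeve','rack','fixture','clamp_tip']:
        print(q,[(round(b['score'],2),(np.array(b['bbox'])*[640,480,640,480]).round()) for b in boxes_of(n,q)[:3]])
print(read_state())
E
```

```text
side [ 361.995329   -933.36498889 1018.24365532] [ 0.79568234 -0.08223602 -0.21715101] -0.10325892318204934 [[600.76674647   0.         322.0790273 ]
 [  0.         600.76674647 242.95549363]
 [  0.           0.           1.        ]]
long_sleeve [(0.87, array([343., 305.,  27.,  28.])), (0.76, array([407., 346.,  29.,  33.])), (0.64, array([265., 336.,  28.,  20.]))]
rack [(0.84, array([338., 343.,  63., 118.]))]
fixture [(0.75, array([311., 206.,  66.,  88.])), (0.69, array([343., 356.,  24.,  25.]))]
clamp_tip [(0.74, array([296., 172.,  15.,  26.]))]
top [ 353.09756262  -17.7359012  1217.39109995] [ 0.17690148 -0.12861083 -1.58169975] -0.12198792747563254 [[520.29377677   0.         310.72493892]
 [  0.         520.29377677 231.21798522]
 [  0.           0.           1.        ]]
long_sleeve [(0.96, array([394., 235.,  25.,  31.])), (0.74, array([429., 190.,  30.,  29.])), (0.59, array([119., 249.,  32.,  76.]))]
rack [(0.63, array([417., 249., 107.,  61.]))]
fixture [(0.85, array([232., 240., 100.,  73.]))]
clamp_tip []
{'t': 0.55, 'joints': array([-8.97346576e-01,  4.02034192e-02,  8.48035495e-02, -4.07607426e-05,
       -1.61551348e+00, -3.33682789e-01]), 'joint_vel': array([-9.56236320e-05, -1.21028835e-03, -1.46310333e-04, -1.04149603e-03,
       -7.33787193e-04, -1.02754466e-03]), 'joint_torque': array([ 5.71201435e-04, -3.67621958e+01,  3.47239995e+01,  6.92926034e+00,
       -9.47512926e-04, -6.78423760e-06]), 'position': array([ 199.97001121, -565.66482558,  231.25322206]), 'orientation': array([ 5.31140542e-01, -3.09634678e+00, -1.91859717e-04]), 'contact_force': array([-0.58481381,  0.77196228, -0.45499799]), 'wrist_torque': array([-0.00374459,  0.07663534, -0.00926828]), 'finger_force': 0.0, 'grip_width': 85.31382213793624}
```

View pics/side0.png

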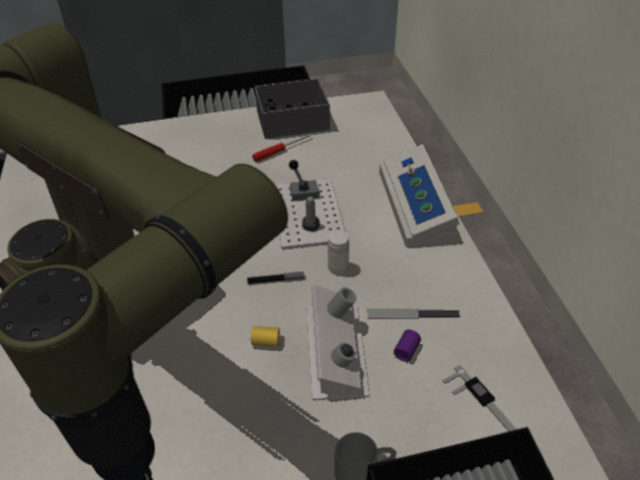

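View pics/top0.png

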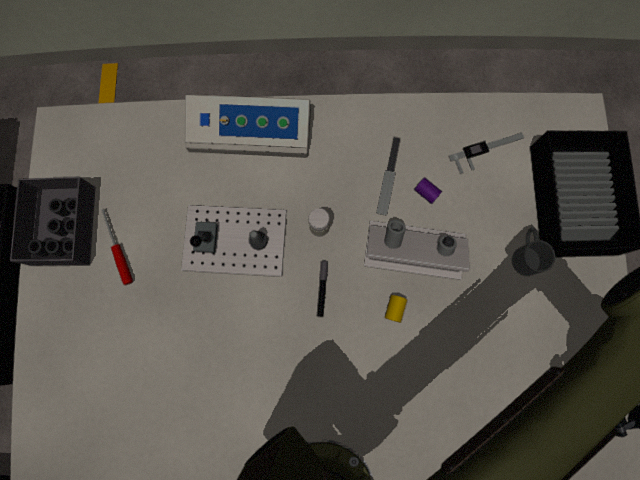

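Side view: the long sleeve is at (343,302) on the rack's left pin and the short sleeve at (345,352). The mandrel is at (311,213) and the knob at (293,165). Top view: long sleeve (395,232), short sleeve (447,243), mandrel (259,240), can (319,221).

```bash
python3 - <<'E'
from h import *
np.set_printoptions(suppress=True,precision=1)
C={n:np.load(n+'0.npy') for n in('side','top')}
def reg(n,u0,u1,v0,v1): 
    p=C[n][v0:v1,u0:u1].reshape(-1,3); return p[~np.isnan(p[:,0])]
# table & fixture plate
for n,b in(('top',(185,285,205,275)),('side',(283,345,180,247))):
    p=reg(n,*b); q=p[(p[:,2]>6)&(p[:,2]<20)]
    r=cv2.minAreaRect(q[:,:2].astype(np.float32)); print(n,'fixture',r,np.median(q[:,2]), cv2.boxPoints(r).tolist())
    t=p[p[:,2]>60]; print('high',t.min(0),t.max(0),np.median(t,0))
    t=reg(n,*((300,340,200,245) if n=='top' else (325,352,230,277))); t=t[t[:,2]>40]; print('can',np.median(t,0),t.min(0),t.max(0))
# mandrel & knob pts
for n,b in(('top',(245,275,225,255)),('side',(298,325,195,235)),('top',(185,205,228,250)),('side',(285,302,155,175))):
    p=reg(n,*b);p=p[p[:,2]>45];print(n,b,len(p),p.mean(0),p.min(0),p.max(0))
# sleeves
for n,b in(('top',(382,407,215,250)),('side',(328,358,287,320)),('top',(435,460,228,258)),('side',(330,360,338,368))):
    p=reg(n,*b);p=p[p[:,2]>75];print('slv',n,b,len(p),p.mean(0),p.min(0),p.max(0))
for n,b in(('top',(365,470,220,278)),('side',(308,368,285,400))):
    p=reg(n,*b);q=p[(p[:,2]>20)&(p[:,2]<75)]
    # plate plane ransac: normal approx (.5,0,.87)
    for ang in(0,):
        s=q@np.array([.497,0,.868]);h,e=np.histogram(s,60);m=abs(s-e[h.argmax()])<5
    qq=q[m];c=qq.mean(0);U,S,V=np.linalg.svd(qq-c);print(n,'plate',c,'n',(V[2]*1000),len(qq),qq.min(0),qq.max(0), cv2.minAreaRect(qq[:,:2].astype(np.float32)))
for n in C:
  p=reg(n,150,560,100,400); print('table',np.median(p[abs(p[:,2])<6][:,2]))
E
```

```text
top fixture ((575.6865844726562, 201.07766723632812), (239.66049194335938, 167.6255340576172), 88.60257720947266) 11.641410283962045 [[488.9764099121094, 83.3270263671875], [656.5521240234375, 79.23910522460938], [662.396728515625, 318.82830810546875], [494.821044921875, 322.9162292480469]]
high [542.1 130.7  61.2] [579.8 279.1 128.2] [560.5 256.3 101.6]
can [596.1  -2.5  98.2] [577.6 -25.5  40.4] [623.7  22.  106. ]
side fixture ((587.2922973632812, 196.7763214111328), (251.14614868164062, 151.3301544189453), 80.30677032470703) 12.450556109516242 [[491.5643615722656, 85.73595428466797], [640.7340087890625, 60.256065368652344], [683.020263671875, 307.8166809082031], [533.8505859375, 333.29656982421875]]
high [ 425.8 -447.6   60.3] [621.5 265.5 600. ] [578.9  -4.5 100. ]
can [601.9 -17.1  86.4] [580.7 -30.1  40.1] [629.1  21.7 105.5]
top (245, 275, 225, 255) 125 [565.9 140.   85.8] [557.  130.7  47.2] [579.8 153.1 105.6]
side (298, 325, 195, 235) 201 [570.8 135.1  76.3] [559.7 125.7  45.1] [584.1 149.4 103.6]
top (185, 205, 228, 250) 146 [558.1 266.6 103.5] [542.1 255.1  45.4] [586.9 
[... 280 characters left out ...]
5. ] [ 600.6 -154.4  115.6]
slv top (435, 460, 228, 258) 223 [ 539.9 -286.1   84.6] [ 520.6 -307.7   75.1] [ 558.7 -267.7   96.5]
slv side (330, 360, 338, 368) 275 [ 542.1 -293.    84.3] [ 524.3 -309.5   75. ] [ 560.5 -268.9   95.7]
top plate [ 533.5 -243.9   58.1] n [-475.2   40.  -879. ] 1303 [ 493.8 -339.5   30.4] [ 585.8 -108.2   75. ] ((539.6949462890625, -225.8243408203125), (226.22964477539062, 82.21656799316406), 81.09703063964844)
side plate [ 543.8 -217.5   57.9] n [483.3 -41.  874.5] 1312 [ 504.4 -311.2   31.8] [ 594.5 -110.2   75. ] ((544.880859375, -214.86700439453125), (199.91873168945312, 82.453369140625), 80.93154907226562)
table 0.003493348166443866
table -0.4498991088363482
```

```bash
cat > fit.py <<'E'
from h import *
from scipy.optimize import least_squares
np.set_printoptions(suppress=True,precision=2)
def capcyl(p,a,ax,L,r):   # sdf of solid cylinder
    d=p-a; h=d@ax; rr=np.linalg.norm(d-h[:,None]*ax,axis=1)
    q=np.stack([rr-r,abs(h-L/2)-L/2],1)
    return np.linalg.norm(np.maximum(q,0),axis=1)+np.minimum(q.max(1),0),h,rr
def sl(p,a,ax,L):
    s,h,rr=capcyl(p,a,ax,L,20); return s
def reg(C,u0,u1,v0,v1): 
    p=C[v0:v1,u0:u1].reshape(-1,3); return p[~np.isnan(p[:,0])]
def axis(yaw): return np.array([.497*np.cos(yaw),.497*np.sin(yaw),.868])
def fit_sleeves(C,bl,bs,x0):
    pl=reg(C,*bl);ps=reg(C,*bs)
    def f(x,full=False):
        ax=axis(x[0]);a=x[1:4];b=a-120*np.array([-np.sin(x[0]),np.cos(x[0]),0])
        o=[]
        for p,c,L in((pl,a,55),(ps,b,28)):
            d=p-c;h=d@ax;rr=np.linalg.norm(d-h[:,None]*ax,axis=1)
            m=(p[:,2]>30)
            s=sl(p,c,ax,L); 
            s=np.where(h<L*0.15,0,s); s=np.where((rr<14.5)&(h>0),0,s)   # ignore bore/pin, plate
            s=np.where(rr>28,0,s)
            o.append(s)
        return np.concatenate(o)
    r=least_squares(f,x0,loss='soft_l1',f_scale=1.); return r.x,np.abs(r.fun[r.fun!=0]).mean(),(r.fun!=0).sum()
def fit_mandrel(C,b,x0):
    p=reg(C,*b)
    def f(x):
        d=np.linalg.norm(p[:,:2]-x,axis=1);rad=np.where(p[:,2]<87,12,12-5*(p[:,2]-87)/13)
        return np.where((p[:,2]>38)&(p[:,2]<96)&(d<22),d-rad,0)
    r=least_squares(f,x0,loss='soft_l1',diff_step=1e-4);return r.x,np.abs(r.fun[r.fun!=0]).mean(),(r.fun!=0).sum()
def fit_knob(C,b,x0):
    p=reg(C,*b)
    def f(x):
        d=np.linalg.norm(p-x,axis=1);return np.where(abs(d-13)<8,d-13,0)
    r=least_squares(f,x0,loss='soft_l1',diff_step=1e-4);return r.x,np.abs(r.fun[r.fun!=0]).mean(),(r.fun!=0).sum()
E
python3 - <<'E'
from fit import *
for n,bl,bs,bm,bk in(('top',(378,410,212,255),(432,463,225,260),(242,275,222,255),(185,207,225,252)),('side',(325,360,284,325),(328,362,335,372),(298,325,192,238),(283,304,153,176))):
    C=np.load(n+'0.npy')
    print(n,fit_sleeves(C,bl,bs,[-.15,556,-170,65]),fit_mandrel(C,bm,[572.,140]))
    p=reg(C,*bk);p=p[p[:,2]>80];print(len(p),p.mean(0),p.max(0),p.min(0))
    for x0 in(p.mean(0)-[0,0,5],p.mean(0)-[8,0,10]):print('knob',fit_knob(C,bk,x0))
E
```

```text
top (array([  -0.16,  553.55, -167.87,   54.66]), np.float64(1.1545091883787066), np.int64(562)) (array([569.68, 142.89]), np.float64(0.67321276512709), np.int64(95))
111 [552.61 266.15 118.06] [564.37 279.08 128.21] [542.13 255.1  107.02]
knob (array([554.65, 267.97, 109.99]), np.float64(0.9723483773749383), np.int64(111))
knob (array([544.74, 266.26, 108.39]), np.float64(3.618948975809777), np.int64(99))
side (array([  -0.15,  582.53, -171.8 ,  106.6 ]), np.float64(nan), np.int64(0)) (array([572.55, 142.9 ]), np.float64(1.5430199627216084), np.int64(192))
106 [557.24 261.45 109.39] [569.47 278.06 123.43] [544.39 251.81  80.02]
knob (array([557.4 , 267.01, 109.57]), np.float64(1.9806876951237298), np.int64(91))
knob (array([549.25, 261.43,  99.46]), np.float64(4.026461106050271), np.int64(60))fit.py:26: RuntimeWarning: Mean of empty slice.
  r=least_squares(f,x0,loss='soft_l1',f_scale=1.); return r.x,np.abs(r.fun[r.fun!=0]).mean(),(r.fun!=0).sum()
  ret = ret.dtype.type(ret / rcount)
```

```bash
python3 - <<'E'
s=open('fit.py').read()
a=s.index('    def f(x,full');b=s.index('def fit_mandrel')
s=s[:a]+'''    M=None
    def geo(x):
        ax=axis(x[0]);a=x[1:4];b=a-120*np.array([-np.sin(x[0]),np.cos(x[0]),0]);o=[]
        for p,c,L in((pl,a,55),(ps,b,28)):
            d=p-c;h=d@ax;rr=np.linalg.norm(d-h[:,None]*ax,axis=1)
            o.append(np.stack([sl(p,c,ax,L),(h>L*.2)&(rr>14.5)&(rr<26)&(h<L+5)],1))
        return np.concatenate(o)
    x=np.array(x0,float)
    for _ in range(8):
        M=geo(x)[:,1]>0
        r=least_squares(lambda y:geo(y)[M,0],x,loss='soft_l1',x_scale=[.02,1,1,1]);x=r.x
    return x,np.abs(r.fun).mean(),M.sum()
'''+s[b:]
open('fit.py','w').write(s)
E
python3 - <<'E'
from fit import *
for n,bl,bs in(('top',(378,410,212,255),(432,463,225,260)),('side',(325,360,284,325),(328,362,335,372))):
    C=np.load(n+'0.npy')
    print(n,*fit_sleeves(C,bl,bs,[-.16,554,-169,56]))
E
```

```text
top [  -0.16  553.49 -167.89   54.61] 1.1105494484583054 534
side [  -0.16  556.16 -167.56   55.34] 1.2816443428325954 681
```

```bash
cat > plan.py <<'E'
from fit import *
YAW=-.156; AX=axis(YAW); BASE=np.array([555.,-167.7,55.5]); MAN=np.array([571.2,142.9,30.])
def delta(p,Rt):
    s=read_state();R0=R.from_rotvec(s['orientation'])
    print('dpos m',R0.inv().apply(np.array(p)-s['position'])/1000,'twist deg',np.degrees((R0.inv()*Rt).as_rotvec()))
def down(yaw): # tool z down, y along (-sin,cos)*(sgn)
    s=read_state();R0=R.from_rotvec(s['orientation'])
    y=np.array([-np.sin(yaw),np.cos(yaw),0]);
    if R0.as_matrix()[:,1]@y<0:y=-y
    z=np.array([0,0,-1.]);return R.from_matrix(np.stack([np.cross(y,z),y,z],1))
E
python3 - <<'E'
from plan import *
Rt=down(YAW);s=read_state();print(R.from_rotvec(s['orientation']).as_matrix())
g=BASE+AX*35-[0,0,19]
delta(g+[0,0,110],Rt);delta(g,Rt);print(g)
E
```

```text
[[-0.94 -0.33 -0.  ]
 [-0.33  0.94  0.  ]
 [-0.    0.   -1.  ]]
dpos m [-0.48  0.25  0.05] twist deg [ 0.01 -0.   28.41]
dpos m [-0.48  0.25  0.16] twist deg [ 0.01 -0.   28.41]
[ 572.18 -170.4    66.88]
```

{"name": "apply_moves", "arguments": {
  "series": [
    {"delta_pos": [-0.48,0.25,0.0],"twist": [0,0,28.4],"jaw": -1},
    {"delta_pos": [-0.48,0.25,0.0],"twist": [0,0,28.4],"jaw": -1},
    {"delta_pos": [-0.48,0.25,0.0],"twist": [0,0,28.4],"jaw": -1},
    {"delta_pos": [-0.48,0.25,0.0],"twist": [0,0,28.4],"jaw": -1},
    {"delta_pos": [-0.48,0.25,0.0],"twist": [0,0,28.4],"jaw": -1},
    {"delta_pos": [-0.48,0.25,0.0],"twist": [0,0,28.4],"jaw": -1},
    {"delta_pos": [-0.48,0.25,0.0],"twist": [0,0,28.4],"jaw": -1},
    {"delta_pos": [-0.48,0.25,0.05],"twist": [0,0,28.4],"jaw": -1},
    {"delta_pos": [-0.48,0.25,0.05],"twist": [0,0,28.4],"jaw": -1},
    {"delta_pos": [-0.48,0.25,0.05],"twist": [0,0,28.4],"jaw": -1},
    {"delta_pos": [-0.48,0.25,0.05],"twist": [0,0,28.4],"jaw": -1},
    {"delta_pos": [-0.48,0.25,0.05],"twist": [0,0,28.4],"jaw": -1}
  ]
}}

```text
t: 1.75
position: [570.7, -166.2, 178.5]
orientation: [-0.239, -3.129, -0.002]
contact_force: [0.6, -0.3, -0.3]
grip_width: 85.5
finger_force: 0.0
```

```bash
sed -i 's/^from fit import \*/from fit import *\nnp.set_printoptions(suppress=True,precision=4)/' plan.py; python3 - <<'E'
from plan import *
Rt=down(YAW);s=read_state();print(s['position'],s['joints'],s['t'])
g=BASE+AX*35-[0,0,19]
delta(g+[0,0,110],Rt);delta(g,Rt)
f=save('side','side1.png');C=cloud(f)
print(fit_mandrel(C,(298,325,192,238),[571.,142]),fit_sleeves(C,(325,360,284,325),(328,362,335,372),[-.16,554,-169,56]))
for b in trace('side','clamp_tip')[:1]: print(b['bbox'])
E
```

```text
[ 570.7112 -166.2237  178.4793] [ 0.0526  0.0291 -0.0218 -0.0014 -1.5231 -1.7755] 1.75
dpos m [-0.0021 -0.0039  0.0016] twist deg [ 0.0416 -0.2003  0.2187]
dpos m [-0.0025 -0.004   0.1116] twist deg [ 0.0416 -0.2003  0.2187]
(array([572.3036, 142.4723]), np.float64(1.4845513016217495), np.int64(193)) (array([  -0.162 ,  556.2569, -167.5831,   55.3951]), np.float64(1.2401366186968616), np.int64(679))
[0.4649, 0.3658, 0.023, 0.0629]
```

{"name": "apply_moves", "arguments": {
  "series": [
    {"delta_pos": [-0.0023,-0.004,0.03],"twist": [0,-0.2,0.2],"jaw": -1},
    {"delta_pos": [-0.0023,-0.004,0.06],"twist": [0,-0.2,0.2],"jaw": -1},
    {"delta_pos": [-0.0023,-0.004,0.085],"twist": [0,-0.2,0.2],"jaw": -1},
    {"delta_pos": [-0.0025,-0.004,0.105],"twist": [0,-0.2,0.2],"jaw": -1},
    {"delta_pos": [-0.0025,-0.004,0.1115],"twist": [0,-0.2,0.2],"jaw": -1},
    {"delta_pos": [-0.0025,-0.004,0.1115],"twist": [0,-0.2,0.2],"jaw": -1},
    {"delta_pos": [-0.0025,-0.004,0.1115],"twist": [0,-0.2,0.2],"jaw": -1}
  ]
}}

```text
t: 2.55
position: [571.6, -175.0, 71.6]
orientation: [0.25, 3.126, -0.001]
contact_force: [0.3, -0.2, -0.1]
grip_width: 85.4
finger_force: 0.0
```

```bash
python3 - <<'E'
from plan import *
Rt=down(YAW);s=read_state();print(s['position'],s['contact_force'])
delta(BASE+AX*35-[0,0,19],Rt)
save('side','side2.png')
im=cv2.imread('pics/side2.png')[230:410,250:430];cv2.imwrite('pics/c2.png',cv2.resize(im,None,fx=3,fy=3))
E
```

```text
[ 571.6474 -175.003    71.6205] [ 0.3091 -0.2327 -0.1452]
dpos m [0.0002 0.0046 0.0047] twist deg [-0.0143  0.3339 -0.2161]
```

View pics/c2.png

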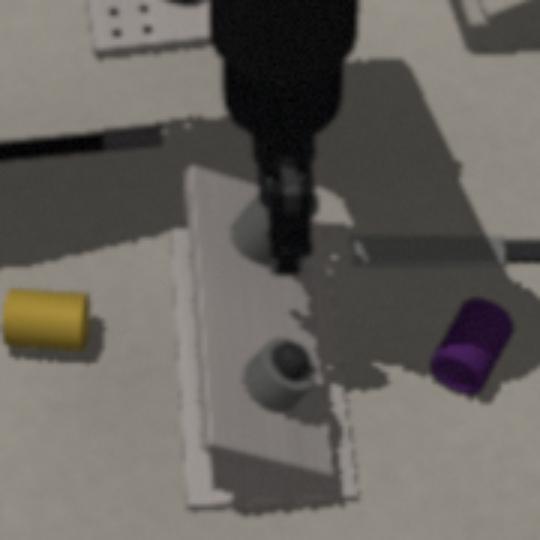

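The crop shows the fingers straddling the long sleeve at about (285,220). The short sleeve at (280,372) is clear of them. A small correction first, then close.

{"name": "apply_moves", "arguments": {
  "series": [
    {"delta_pos": [0.0,0.0046,0.0045],"twist": [0,0.3,-0.2],"jaw": -1},
    {"delta_pos": [0.0,0.0046,0.0045],"twist": [0,0.3,-0.2],"jaw": -1},
    {"delta_pos": [0.0,0.0046,0.0045],"twist": [0,0.3,-0.2],"jaw": -1}
  ]
}}

```text
t: 2.9
position: [571.9, -169.5, 65.4]
orientation: [-0.244, -3.13, -0.0]
contact_force: [0.4, -1.4, 0.4]
grip_width: 85.5
finger_force: 0.0
```

```bash
python3 - <<'E'
from plan import *
delta(BASE+AX*35-[0,0,19],down(YAW))
E
```

```text
dpos m [-0.0004 -0.0008 -0.0015] twist deg [ 0.0051 -0.1023  0.0311]
```

Close.

{"name": "apply_moves", "arguments": {
  "series": [
    {"delta_pos": [0,-0.0008,-0.001],"twist": [0,0,0],"jaw": 0.0},
    {"delta_pos": [0,-0.0008,-0.001],"twist": [0,0,0],"jaw": 0.5},
    {"delta_pos": [0,-0.0008,-0.001],"twist": [0,0,0],"jaw": 1},
    {"delta_pos": [0,-0.0008,-0.001],"twist": [0,0,0],"jaw": 1},
    {"delta_pos": [0,-0.0008,-0.001],"twist": [0,0,0],"jaw": 1},
    {"delta_pos": [0,-0.0008,-0.001],"twist": [0,0,0],"jaw": 1},
    {"delta_pos": [0,-0.0008,-0.001],"twist": [0,0,0],"jaw": 1},
    {"delta_pos": [0,-0.0008,-0.001],"twist": [0,0,0],"jaw": 1}
  ]
}}

```text
t: 3.7
position: [571.8, -170.5, 66.7]
orientation: [-0.244, -3.131, -0.0]
contact_force: [-1.9, 2.0, 5.2]
grip_width: 39.2
finger_force: 60.4
```

```bash
python3 - <<'E'
from plan import *
s=read_state();print({k:s[k] for k in('position','orientation','contact_force','grip_width','finger_force','t')})
np.savez('grasp.npz',p=s['position'],o=s['orientation'])
R0=R.from_rotvec(s['orientation'])
print('pull dir tool',R0.inv().apply(AX), 'per 60mm',R0.inv().apply(AX)*.06)
E
```

```text
{'position': array([ 571.8375, -170.5087,   66.6559]), 'orientation': array([-0.2443, -3.1307, -0.0003]), 'contact_force': array([-1.8686,  1.9652,  5.1922]), 'grip_width': 39.23080010820457, 'finger_force': 60.386914825066924, 't': 3.7}
pull dir tool [-0.4958 -0.     -0.8687] per 60mm [-0.0297 -0.     -0.0521]
```

{"name": "apply_moves", "arguments": {
  "series": [
    {"delta_pos": [-0.0025,0,-0.0043],"twist": [0,0,0],"jaw": 1},
    {"delta_pos": [-0.0074,0,-0.013],"twist": [0,0,0],"jaw": 1},
    {"delta_pos": [-0.0124,0,-0.0217],"twist": [0,0,0],"jaw": 1},
    {"delta_pos": [-0.0174,0,-0.0304],"twist": [0,0,0],"jaw": 1},
    {"delta_pos": [-0.0223,0,-0.0391],"twist": [0,0,0],"jaw": 1},
    {"delta_pos": [-0.0273,0,-0.0478],"twist": [0,0,0],"jaw": 1},
    {"delta_pos": [-0.0297,0,-0.0521],"twist": [0,0,0],"jaw": 1},
    {"delta_pos": [-0.0297,0,-0.08],"twist": [0,0,0],"jaw": 1},
    {"delta_pos": [-0.0297,0,-0.12],"twist": [0,0,0],"jaw": 1},
    {"delta_pos": [-0.0297,0,-0.12],"twist": [0,0,0],"jaw": 1}
  ]
}}

```text
t: 4.7
position: [603.7, -176.3, 193.9]
orientation: [0.244, 3.123, -0.003]
contact_force: [0.5, -0.4, -2.3]
grip_width: 39.3
finger_force: 61.2
```

```bash
cat >> plan.py <<'E'
def target(h):
    """tool pose that puts the sleeve upright, lower end h above the seat"""
    z=np.load('grasp.npz');Rg=R.from_rotvec(z['o'])
    Q=R.from_rotvec(np.arccos(AX[2])*np.cross(AX,[0,0,1])/np.linalg.norm(np.cross(AX,[0,0,1])))
    return MAN+[0,0,h]+Q.apply(z['p']-BASE), Q*Rg
E
python3 - <<'E'
from plan import *
s=read_state();print(s['position'],s['grip_width'],s['contact_force'],s['joints'])
p,Rt=target(120);print(p);delta(p,Rt)
save('side','side3.png')
im=cv2.imread('pics/side3.png')[180:380,240:440];cv2.imwrite('pics/c3.png',cv2.resize(im,None,fx=3,fy=3))
E
```

```text
[ 603.7376 -176.3287  193.9199] 39.270202764999745 [ 0.4515 -0.4122 -2.2506] [ 0.0353  0.1072  0.0866  0.0029 -1.5413 -1.762 ]
[580.3393 141.3021 168.1594]
dpos m [0.0726 0.3102 0.0247] twist deg [ -0.0677 -29.1665   0.0143]
```

View pics/c3.png

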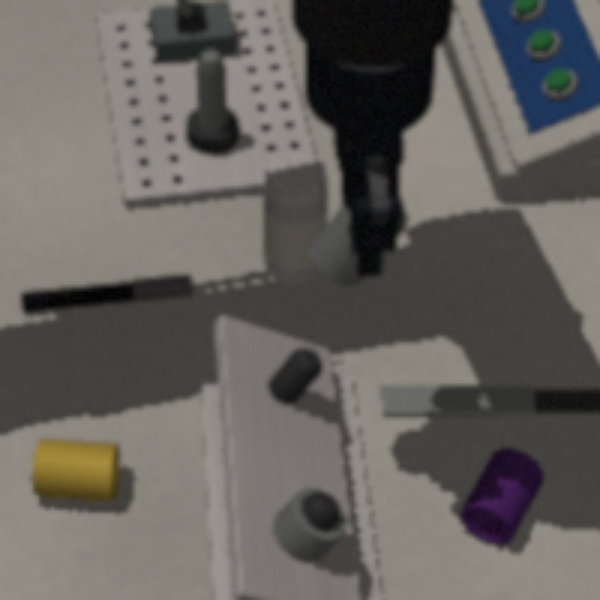

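The crop shows the pin at (295,375) empty, the long sleeve in the fingers at (340,250), and the short sleeve still on its pin. Next, transfer and upright the sleeve.

{"name": "apply_moves", "arguments": {
  "series": [
    {"delta_pos": [0.006,0.025,0],"twist": [0,-2.5,0],"jaw": 1},
    {"delta_pos": [0.015,0.065,0],"twist": [0,-6,0],"jaw": 1},
    {"delta_pos": [0.025,0.105,0],"twist": [0,-10,0],"jaw": 1},
    {"delta_pos": [0.034,0.145,0],"twist": [0,-14,0],"jaw": 1},
    {"delta_pos": [0.043,0.185,0],"twist": [0,-18,0],"jaw": 1},
    {"delta_pos": [0.052,0.225,0.0],"twist": [0,-22,0],"jaw": 1},
    {"delta_pos": [0.061,0.26,0.005],"twist": [0,-25,0],"jaw": 1},
    {"delta_pos": [0.068,0.29,0.015],"twist": [0,-28,0],"jaw": 1},
    {"delta_pos": [0.0726,0.31,0.0247],"twist": [0,-29.2,0],"jaw": 1},
    {"delta_pos": [0.0726,0.31,0.0247],"twist": [0,-29.2,0],"jaw": 1},
    {"delta_pos": [0.0726,0.31,0.0247],"twist": [0,-29.2,0],"jaw": 1},
    {"delta_pos": [0.0726,0.31,0.0247],"twist": [0,-29.2,0],"jaw": 1}
  ]
}}

```text
t: 5.95
position: [577.7, 141.9, 161.9]
orientation: [0.206, 2.627, -0.053]
contact_force: [-0.3, 0.5, -2.2]
grip_width: 39.1
finger_force: 61.4
```

```bash
python3 - <<'E'
from plan import *
s=read_state();print(s['position'],s['grip_width'],s['contact_force'],s['joints'])
p,Rt=target(120);delta(p,Rt)
for n in('side','top'):
    f=save(n,n+'4.png');np.save(n+'4.npy',cloud(f))
    for b in trace(n,'long_sleeve')[:4]: print(n,b['score'],np.array(b['bbox'])*[640,480,640,480],b['mask'].sum())
a=cv2.imread('pics/side4.png')[120:280,220:420];b=cv2.imread('pics/top4.png')[160:320,160:360]
cv2.imwrite('pics/c4.png',cv2.resize(np.hstack([a,b]),None,fx=2,fy=2))
E
```

```text
[577.7226 141.8548 161.8737] 39.135582209537525 [-0.2624  0.4892 -2.195 ] [ 0.792  -0.3762 -0.6472  0.4757 -1.039  -2.71  ]
dpos m [-0.0054 -0.0001 -0.0042] twist deg [-0.0031 -0.6183 -0.0562]
side 0.82 [267.392 338.016  29.184  22.992] 547
side 0.62 [407.232 346.608  30.912  31.008] 609
side 0.47 [310.592 177.168  16.     25.104] 195
top 0.72 [247.168 223.248  25.216  13.488] 181
top 0.69 [427.648 191.04   29.312  25.68 ] 396
top 0.61 [121.472 251.28   25.408  65.808] 417
```

View pics/c4.png

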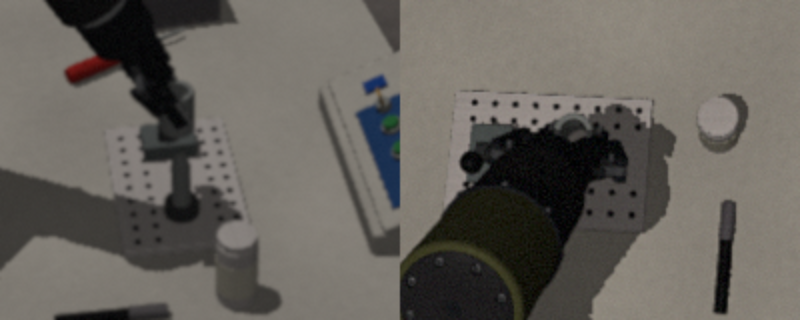

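The crop shows the sleeve held upright above the mandrel: side view sleeve at (178,110), mandrel at (180,175); top view sleeve at (575,130). I'll fit its pose to verify alignment.

```bash
python3 - <<'E'
from plan import *
s=read_state();z=np.load('grasp.npz')
Rn=R.from_rotvec(s['orientation'])*R.from_rotvec(z['o']).inv()
eb=s['position']+Rn.apply(BASE-z['p']);ea=Rn.apply(AX);print('expected',eb,ea)
import sys
for n,off in(('side',[1.2,-.2,0]),('top',[-1.5,0,0])):
    C=np.load(n+'4.npy').reshape(-1,3);f=cv2.imread('pics/%s4.png'%n).astype(int).reshape(-1,3)
    d=C-eb-off;h=d@ea;rr=np.linalg.norm(d-h[:,None]*ea,axis=1)
    y=Rn.apply([-np.sin(YAW),np.cos(YAW),0])
    # sleeve surface outside of pads region: exclude |y| side, dark pixels
    br=f.mean(1);m=(rr<27)&(h>-6)&(h<60)&(abs(d@y)<17)&(rr>14.5)&(br>55)
    p=C[m];print(n,m.sum(),np.percentile(h[m],[2,98]),br[m].mean())
    def F(x):
        a=np.array([x[2],x[3],1]);a/=np.linalg.norm(a);dd=p-[x[0],x[1],eb[2]];hh=dd@a
        # cylinder barrel/top sdf (bottom ignored)
        return capcyl(p,np.array([x[0],x[1],x[4]]),a,55,20)[0]
    r=least_squares(F,[eb[0]+off[0],eb[1],ea[0],ea[1],eb[2]],loss='soft_l1',x_scale=[1,1,.02,.02,1]);print(r.x,np.abs(r.fun).mean())
    r=least_squares(lambda x:F([x[0],x[1],ea[0],ea[1],eb[2]]),[eb[0]+off[0],eb[1]],loss='soft_l1');print(r.x,np.abs(r.fun).mean())
E
```

```text
expected [568.6035 143.3454 144.0872] [ 0.0104 -0.0024  1.0002]
side 61 [ 0.7608 56.0219] 79.27322404371586
[568.5932 140.8954   0.017   -0.0154 142.368 ] 0.7917060776568104
[568.4843 139.979 ] 1.0938665806758414
top 51 [48.7097 57.4468] 94.57516339869282
[571.4607 145.0175  -0.1168  -0.0417 143.2842] 0.8984163449548379
[564.7378 142.8306] 1.0793299533473126
```

```bash
python3 - <<'E'
from plan import *
for h in(74,60):delta(*target(h))
E
```

```text
dpos m [ 0.0173 -0.      0.0361] twist deg [-0.0033 -0.5855 -0.0931]
dpos m [ 0.0241 -0.      0.0484] twist deg [-0.0033 -0.5855 -0.0931]
```

{"name": "apply_moves", "arguments": {
  "series": [
    {"delta_pos": [0.0,0,0.004],"twist": [0,-0.6,0],"jaw": 1},
    {"delta_pos": [0.006,0,0.015],"twist": [0,-0.6,0],"jaw": 1},
    {"delta_pos": [0.012,0,0.026],"twist": [0,-0.6,0],"jaw": 1},
    {"delta_pos": [0.0173,0,0.0361],"twist": [0,-0.6,0],"jaw": 1},
    {"delta_pos": [0.0173,0,0.0361],"twist": [0,-0.6,0],"jaw": 1},
    {"delta_pos": [0.0173,0,0.0361],"twist": [0,-0.6,0],"jaw": 1}
  ]
}}

```text
t: 6.75
position: [579.9, 141.8, 121.3]
orientation: [0.204, 2.617, -0.055]
contact_force: [-0.1, -0.1, -2.4]
grip_width: 39.1
finger_force: 61.4
```

```bash
python3 - <<'E'
from plan import *
s=read_state();print(s['position'],target(74)[0],s['contact_force'])
for h in(74,55,35,5):delta(*target(h))
save('side','side5.png')
a=cv2.imread('pics/side5.png')[140:240,260:360];cv2.imwrite('pics/c5.png',cv2.resize(a,None,fx=5,fy=5))
E
```

```text
[579.9439 141.7678 121.2906] [580.3393 141.3021 122.1594] [-0.1148 -0.0692 -2.3992]
dpos m [-0.0008 -0.0004 -0.0005] twist deg [-0.0431 -0.0172  0.0224]
dpos m [ 0.0086 -0.0004  0.016 ] twist deg [-0.0431 -0.0172  0.0224]
dpos m [ 0.0185 -0.0004  0.0334] twist deg [-0.0431 -0.0172  0.0224]
dpos m [ 0.0333 -0.0003  0.0594] twist deg [-0.0431 -0.0172  0.0224]
```

View pics/c5.png

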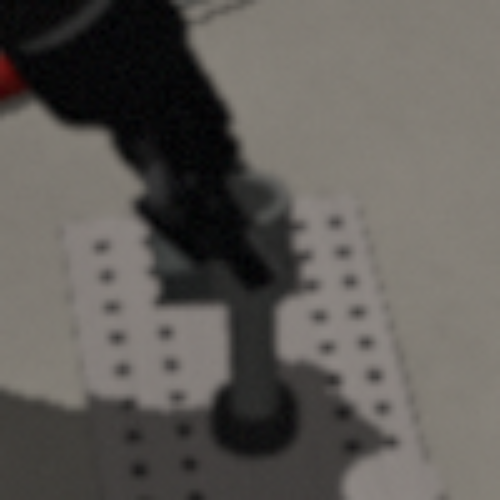

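The crop shows the sleeve (right edge at 293) centred over the mandrel (column 255). Lower in stages.

{"name": "apply_moves", "arguments": {
  "series": [
    {"delta_pos": [0.001,-0.0004,0.003],"twist": [0,0,0],"jaw": 1},
    {"delta_pos": [0.0035,-0.0004,0.007],"twist": [0,0,0],"jaw": 1},
    {"delta_pos": [0.006,-0.0004,0.0115],"twist": [0,0,0],"jaw": 1},
    {"delta_pos": [0.0086,-0.0004,0.016],"twist": [0,0,0],"jaw": 1},
    {"delta_pos": [0.0086,-0.0004,0.016],"twist": [0,0,0],"jaw": 1}
  ]
}}

```text
t: 7.3
position: [579.9, 141.0, 102.1]
orientation: [0.204, 2.618, -0.056]
contact_force: [-0.6, 0.1, -3.6]
grip_width: 39.2
finger_force: 61.4
```

```bash
python3 - <<'E'
from plan import *
s=read_state();print(s['contact_force'],s['wrist_torque'],s['grip_width'])
for h in(55,35,5):delta(*target(h))
E
```

```text
[-0.5842  0.1093 -3.6189] [ 0.2352  1.9203 -0.0364] 39.1560849678333
dpos m [-0.0008  0.0003 -0.0007] twist deg [-0.0715 -0.079   0.0148]
dpos m [0.009  0.0004 0.0167] twist deg [-0.0715 -0.079   0.0148]
dpos m [0.0239 0.0004 0.0427] twist deg [-0.0715 -0.079   0.0148]
```

{"name": "apply_moves", "arguments": {
  "series": [
    {"delta_pos": [0.0018,0.0003,0.0036],"twist": [0,0,0],"jaw": 1},
    {"delta_pos": [0.0042,0.0003,0.008],"twist": [0,0,0],"jaw": 1},
    {"delta_pos": [0.0066,0.0003,0.0123],"twist": [0,0,0],"jaw": 1},
    {"delta_pos": [0.009,0.0003,0.0167],"twist": [0,0,0],"jaw": 1},
    {"delta_pos": [0.009,0.0003,0.0167],"twist": [0,0,0],"jaw": 1}
  ]
}}

```text
t: 7.8
position: [580.5, 141.3, 83.3]
orientation: [0.204, 2.618, -0.056]
contact_force: [-0.3, -0.3, -3.2]
grip_width: 39.0
finger_force: 61.4
```

```bash
python3 - <<'E'
from plan import *
s=read_state();print(s['contact_force'],s['wrist_torque'],s['grip_width'])
for h in(35,20,5,0):delta(*target(h))
E
```

```text
[-0.261  -0.324  -3.2303] [0.2841 1.9228 0.0622] 39.02104368289459
dpos m [0.0002 0.     0.    ] twist deg [-0.0654 -0.0721  0.0134]
dpos m [0.0076 0.     0.0131] twist deg [-0.0654 -0.0721  0.0134]
dpos m [0.015  0.     0.0261] twist deg [-0.0654 -0.0721  0.0134]
dpos m [0.0175 0.     0.0305] twist deg [-0.0654 -0.0721  0.0134]
```

{"name": "apply_moves", "arguments": {
  "series": [
    {"delta_pos": [0.0025,0,0.0043],"twist": [0,0,0],"jaw": 1},
    {"delta_pos": [0.005,0,0.0087],"twist": [0,0,0],"jaw": 1},
    {"delta_pos": [0.0076,0,0.0131],"twist": [0,0,0],"jaw": 1},
    {"delta_pos": [0.01,0,0.0174],"twist": [0,0,0],"jaw": 1},
    {"delta_pos": [0.0125,0,0.0218],"twist": [0,0,0],"jaw": 1},
    {"delta_pos": [0.015,0,0.0261],"twist": [0,0,0],"jaw": 1},
    {"delta_pos": [0.015,0,0.0261],"twist": [0,0,0],"jaw": 1}
  ]
}}

```text
t: 8.5
position: [580.4, 141.3, 53.3]
orientation: [0.204, 2.618, -0.056]
contact_force: [-0.5, -0.2, -4.8]
grip_width: 39.1
finger_force: 61.5
```

```bash
python3 - <<'E'
from plan import *
s=read_state();print(s['contact_force'],s['wrist_torque'],s['grip_width'])
for h in(5,0,-3):delta(*target(h))
E
```

```text
[-0.5286 -0.1795 -4.7695] [0.2978 1.9107 0.0448] 39.11021191973647
dpos m [ 0.0001 -0.      0.0001] twist deg [-0.0618 -0.0647  0.0122]
dpos m [0.0026 0.     0.0044] twist deg [-0.0618 -0.0647  0.0122]
dpos m [0.004 0.    0.007] twist deg [-0.0618 -0.0647  0.0122]
```

Lower 1 mm per row until contact shows in the force.

{"name": "apply_moves", "arguments": {
  "series": [
    {"delta_pos": [0.0005,0,0.0009],"twist": [0,0,0],"jaw": 1},
    {"delta_pos": [0.001,0,0.0017],"twist": [0,0,0],"jaw": 1},
    {"delta_pos": [0.0015,0,0.0026],"twist": [0,0,0],"jaw": 1},
    {"delta_pos": [0.002,0,0.0035],"twist": [0,0,0],"jaw": 1},
    {"delta_pos": [0.002,0,0.0035],"twist": [0,0,0],"jaw": 1}
  ]
}}

```text
t: 9.0
position: [580.7, 141.7, 50.3]
orientation: [0.204, 2.617, -0.054]
contact_force: [0.3, -0.5, -3.5]
grip_width: 39.1
finger_force: 61.4
```

{"name": "apply_moves", "arguments": {
  "series": [
    {"delta_pos": [0.0005,0,0.0009],"twist": [0,0,0],"jaw": 1},
    {"delta_pos": [0.001,0,0.0017],"twist": [0,0,0],"jaw": 1},
    {"delta_pos": [0.001,0,0.0017],"twist": [0,0,0],"jaw": 1}
  ]
}}

```text
t: 9.3
position: [580.7, 141.6, 48.2]
orientation: [0.204, 2.617, -0.054]
contact_force: [-0.4, -0.5, -3.6]
grip_width: 39.4
finger_force: 61.4
```

{"name": "apply_moves", "arguments": {
  "series": [
    {"delta_pos": [0.0004,0,0.0007],"twist": [0,0,0],"jaw": 1},
    {"delta_pos": [0.0007,0,0.0013],"twist": [0,0,0],"jaw": 1},
    {"delta_pos": [0.0007,0,0.0013],"twist": [0,0,0],"jaw": 1}
  ]
}}

```text
t: 9.6
position: [581.2, 141.8, 48.2]
orientation: [0.204, 2.615, -0.054]
contact_force: [-4.3, -1.2, 3.5]
grip_width: 39.2
finger_force: 62.1
```

Contact at the expected height; release gently.

{"name": "apply_moves", "arguments": {
  "series": [
    {"delta_pos": [0.0003,0,0.0005],"twist": [0,0,0],"jaw": 1},
    {"delta_pos": [0.0003,0,0.0005],"twist": [0,0,0],"jaw": 0.1},
    {"delta_pos": [0.0003,0,0.0005],"twist": [0,0,0],"jaw": -0.1},
    {"delta_pos": [0.0003,0,0.0005],"twist": [0,0,0],"jaw": -0.4},
    {"delta_pos": [0.0003,0,0.0005],"twist": [0,0,0],"jaw": -0.6},
    {"delta_pos": [0.0003,0,0.0005],"twist": [0,0,0],"jaw": -0.6},
    {"delta_pos": [0.0003,0,0.0005],"twist": [0,0,0],"jaw": -0.6}
  ]
}}

```text
t: 10.3
position: [580.8, 141.8, 46.4]
orientation: [0.204, 2.616, -0.054]
contact_force: [-0.7, 0.3, 0.7]
grip_width: 68.4
finger_force: 0.0
```

{"name": "apply_moves", "arguments": {
  "series": [
    {"delta_pos": [0,0,-0.01],"twist": [0,0,0],"jaw": -0.6},
    {"delta_pos": [0,0,-0.03],"twist": [0,0,0],"jaw": -0.6},
    {"delta_pos": [0,0,-0.06],"twist": [0,0,0],"jaw": -0.6},
    {"delta_pos": [0,0,-0.1],"twist": [0,0,0],"jaw": -0.6},
    {"delta_pos": [0,0,-0.15],"twist": [0,0,0],"jaw": 1},
    {"delta_pos": [0,0,-0.16],"twist": [0,0,0],"jaw": 1},
    {"delta_pos": [0,0,-0.16],"twist": [0,0,0],"jaw": 1}
  ]
}}

```text
t: 11.0
position: [502.4, 155.4, 188.7]
orientation: [0.203, 2.613, -0.047]
contact_force: [0.7, -0.4, -0.6]
grip_width: 25.5
finger_force: 0.0
```

```bash
python3 - <<'E'
from plan import *
s=read_state();print(s['position'],s['grip_width'],s['contact_force'],s['joints'])
P=[]
for n,off in(('side',[1.2,-.2,0]),('top',[-1.5,0,0])):
    f=save(n,n+'6.png');C=cloud(f).reshape(-1,3);np.save(n+'6.npy',C)
    d=C-MAN-off;rr=np.hypot(d[:,0],d[:,1]);m=(rr<26)&(rr>14.5)&(d[:,2]>8)&(d[:,2]<70);p=C[m]
    if m.sum()<40:print(n,m.sum());continue
    def F(x):
        a=np.array([x[3],x[4],1]);a/=np.linalg.norm(a);return capcyl(p,np.array(x[:3]),a,55,20)[0]
    r=least_squares(F,[*(MAN+off),0,0],loss='soft_l1',x_scale=[1,1,1,.02,.02]);print(n,m.sum(),r.x,np.abs(r.fun).mean(),np.percentile(p[:,2],[90,98]))
    print([ (b['score'],np.array(b['bbox'])*[640,480,640,480]) for b in boxes_of(n,'clamp_tip')[:2]])
a=cv2.imread('pics/side6.png')[120:280,220:420];b=cv2.imread('pics/top6.png')[160:320,160:360]
cv2.imwrite('pics/c6.png',cv2.resize(np.hstack([a,b]),None,fx=2,fy=2))
E
```

```text
[502.3571 155.3565 188.7103] 25.458270814208984 [ 0.7204 -0.4059 -0.5515] [ 0.9728 -0.5938 -0.7553  0.499  -1.2082 -2.8313]
side 289 [573.1846 144.2586  30.8749   0.0058  -0.0128] 1.480145340820938 [85.0565 87.6571]
[]
top 182 [570.9636 144.1153  29.899   -0.0057  -0.0191] 1.020185322749651 [86.461 88.143]
[]
```

View pics/c6.png

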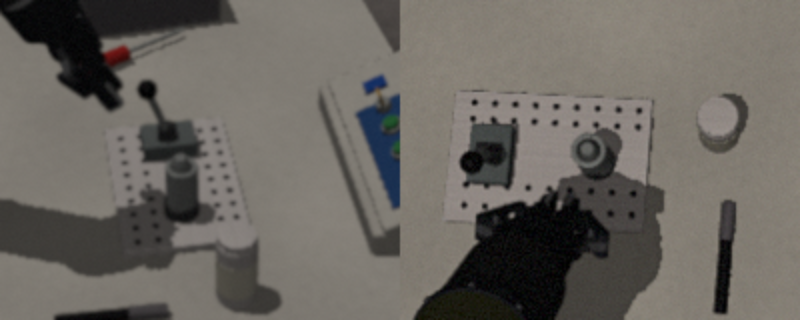

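The crop shows the sleeve seated with the mandrel tip protruding (side (182,190), top (592,150)). The lever still leans toward the robot, knob at side (147,90). Plan the push.

```bash
python3 - <<'E'
from plan import *
for n,b in(('side',(280,305,150,180)),('top',(185,207,225,252))):
    C=np.load(n+'6.npy').reshape(480,640,3);print(fit_knob(C,b,[556.,267.5,110]))
y=np.array([-1,.024,0]);y/=np.linalg.norm(y);z=np.array([0,0,-1.])
Rt=R.from_matrix(np.stack([np.cross(y,z),y,z],1))
for p in([503,267.5,185],[503,267.5,92]):delta(p,Rt)
E
```

```text
(array([556.0008, 267.4973, 109.9821]), np.float64(1.9685895807478058), np.int64(92))
(array([554.1519, 268.1064, 109.7539]), np.float64(1.0834705994523433), np.int64(109))
dpos m [ 0.014   0.1128 -0.0099] twist deg [-25.2323  21.9045 -95.1464]
dpos m [0.0599 0.1131 0.0709] twist deg [-25.2323  21.9045 -95.1464]
```

{"name": "apply_moves", "arguments": {
  "series": [
    {"delta_pos": [0.014,0.0,-0.01],"twist": [-25.2,21.9,-95.1],"jaw": 1},
    {"delta_pos": [0.014,0.02,-0.01],"twist": [-25.2,21.9,-95.1],"jaw": 1},
    {"delta_pos": [0.014,0.04,-0.01],"twist": [-25.2,21.9,-95.1],"jaw": 1},
    {"delta_pos": [0.014,0.06,-0.01],"twist": [-25.2,21.9,-95.1],"jaw": 1},
    {"delta_pos": [0.014,0.08,-0.01],"twist": [-25.2,21.9,-95.1],"jaw": 1},
    {"delta_pos": [0.014,0.1,-0.01],"twist": [-25.2,21.9,-95.1],"jaw": 1},
    {"delta_pos": [0.014,0.113,-0.01],"twist": [-25.2,21.9,-95.1],"jaw": 1},
    {"delta_pos": [0.014,0.113,-0.01],"twist": [-25.2,21.9,-95.1],"jaw": 1},
    {"delta_pos": [0.014,0.113,-0.01],"twist": [-25.2,21.9,-95.1],"jaw": 1},
    {"delta_pos": [0.014,0.113,-0.01],"twist": [-25.2,21.9,-95.1],"jaw": 1},
    {"delta_pos": [0.014,0.113,-0.01],"twist": [-25.2,21.9,-95.1],"jaw": 1},
    {"delta_pos": [0.014,0.113,-0.01],"twist": [-25.2,21.9,-95.1],"jaw": 1}
  ]
}}

```text
t: 12.4
position: [503.5, 267.4, 184.9]
orientation: [2.197, -2.243, -0.0]
contact_force: [-0.0, -0.6, 0.5]
grip_width: 0.3
finger_force: 0.0
```

```bash
cat >> plan.py <<'E'
_y=np.array([-1,.024,0])/np.hypot(1,.024);_z=np.array([0,0,-1.])
RP=R.from_matrix(np.stack([np.cross(_y,_z),_y,_z],1))
E
python3 - <<'E'
from plan import *
s=read_state();print(s['position'],s['joints'],s['grip_width'])
for p in([503,267.5,92],[575,267.5,92],[590,267.5,92]):delta(p,RP)
E
```

```text
[503.4942 267.4497 184.8853] [ 0.84   -0.0373 -0.0768 -0.0003 -1.5337 -0.8606] 0.26541877111901996
dpos m [-0.0002  0.0003  0.0929] twist deg [ 0.1039 -0.0927  0.1892]
dpos m [-0.0017 -0.0717  0.0928] twist deg [ 0.1039 -0.0927  0.1892]
dpos m [-0.002  -0.0867  0.0927] twist deg [ 0.1039 -0.0927  0.1892]
```

Descend behind the knob, then push along +x (tool -y).

{"name": "apply_moves", "arguments": {
  "series": [
    {"delta_pos": [0,0,0.04],"twist": [0,0,0],"jaw": 1},
    {"delta_pos": [0,0,0.075],"twist": [0,0,0],"jaw": 1},
    {"delta_pos": [0,0,0.093],"twist": [0,0,0],"jaw": 1},
    {"delta_pos": [0,0,0.093],"twist": [0,0,0],"jaw": 1},
    {"delta_pos": [0,-0.01,0.093],"twist": [0,0,0],"jaw": 1},
    {"delta_pos": [-0.0005,-0.02,0.093],"twist": [0,0,0],"jaw": 1},
    {"delta_pos": [-0.001,-0.028,0.093],"twist": [0,0,0],"jaw": 1},
    {"delta_pos": [-0.001,-0.036,0.093],"twist": [0,0,0],"jaw": 1},
    {"delta_pos": [-0.001,-0.044,0.093],"twist": [0,0,0],"jaw": 1},
    {"delta_pos": [-0.001,-0.044,0.093],"twist": [0,0,0],"jaw": 1}
  ]
}}

```text
t: 13.4
position: [548.3, 268.3, 94.2]
orientation: [-2.191, 2.247, -0.001]
contact_force: [0.4, 0.4, -0.6]
grip_width: -0.3
finger_force: 0.0
```

{"name": "apply_moves", "arguments": {
  "series": [
    {"delta_pos": [0,-0.006,0.002],"twist": [0,0,0],"jaw": 1},
    {"delta_pos": [0,-0.012,0.002],"twist": [0,0,0],"jaw": 1},
    {"delta_pos": [0,-0.018,0.002],"twist": [0,0,0],"jaw": 1},
    {"delta_pos": [0,-0.024,0.002],"twist": [0,0,0],"jaw": 1}
  ]
}}

```text
t: 13.8
position: [571.7, 267.7, 92.2]
orientation: [-2.192, 2.246, -0.001]
contact_force: [-1.8, -1.2, -1.0]
grip_width: -0.0
finger_force: 0.4
```

```bash
python3 - <<'E'
from plan import *
save('side','side7.png');save('top','top7.png')
a=cv2.imread('pics/side7.png')[120:280,220:420];b=cv2.imread('pics/top7.png')[160:320,160:360]
cv2.imwrite('pics/c7.png',cv2.resize(np.hstack([a,b]),None,fx=2,fy=2))
E
```

```text
(no output)
```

View pics/c7.png

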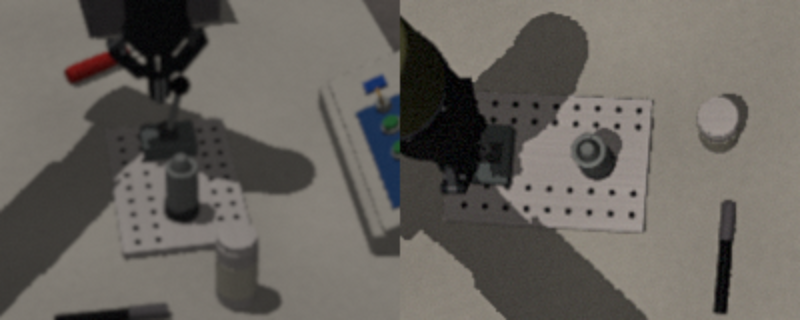

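The side crop shows the fingers at (160,85) pushing the knob, which is now at (180,85), past the pivot. The sleeve is undisturbed. Continue to the stop.

{"name": "apply_moves", "arguments": {
  "series": [
    {"delta_pos": [0,-0.005,0.0],"twist": [0,0,0],"jaw": 1},
    {"delta_pos": [0,-0.01,0.0],"twist": [0,0,0],"jaw": 1},
    {"delta_pos": [0,-0.014,0.0],"twist": [0,0,0],"jaw": 1},
    {"delta_pos": [0,-0.014,0.0],"twist": [0,0,0],"jaw": 1}
  ]
}}

```text
t: 14.3
position: [585.9, 267.5, 92.3]
orientation: [-2.192, 2.246, -0.001]
contact_force: [0.9, 0.4, -0.6]
grip_width: 0.3
finger_force: 0.0
```

{"name": "apply_moves", "arguments": {
  "series": [
    {"delta_pos": [0,-0.003,0.0],"twist": [0,0,0],"jaw": 1},
    {"delta_pos": [0,-0.006,0.0],"twist": [0,0,0],"jaw": 1},
    {"delta_pos": [0,-0.006,0.0],"twist": [0,0,0],"jaw": 1}
  ]
}}

```text
t: 14.6
position: [591.7, 267.4, 92.3]
orientation: [-2.192, 2.246, -0.001]
contact_force: [-0.3, 0.1, -0.4]
grip_width: 0.1
finger_force: 0.0
```

{"name": "apply_moves", "arguments": {
  "series": [
    {"delta_pos": [0,-0.002,0.0],"twist": [0,0,0],"jaw": 1},
    {"delta_pos": [0,-0.004,0.0],"twist": [0,0,0],"jaw": 1},
    {"delta_pos": [0,-0.004,0.0],"twist": [0,0,0],"jaw": 1}
  ]
}}

```text
t: 14.9
position: [593.1, 267.3, 92.2]
orientation: [2.194, -2.247, -0.004]
contact_force: [-12.6, -0.4, 5.1]
grip_width: 0.0
finger_force: 6.2
```

```bash
python3 - <<'E'
from plan import *
for n in('side',):
    f=save(n,n+'8.png');C=cloud(f);p=reg(C,285,335,140,190);p=p[(p[:,2]>60)&(p[:,2]<125)&(p[:,1]>235)&(p[:,1]<295)&(p[:,0]>600)]
    print(len(p),p.min(0) if len(p) else 0,p.max(0) if len(p) else 0)
    for x in(612.,618.,606.):print(fit_knob(C,(285,335,140,190),[x,267.5,104]))
a=cv2.imread('pics/side8.png')[120:220,260:360];cv2.imwrite('pics/c8.png',cv2.resize(a,None,fx=5,fy=5))
E
```

```text
133 [600.1824 245.641   65.1008] [630.8459 270.4183 124.3454]
(array([619.6706, 262.8253, 101.7828]), np.float64(2.188527588636451), np.int64(103))
(array([619.5835, 264.8192, 102.9327]), np.float64(2.3518650938030454), np.int64(102))
(array([606.0042, 267.4026, 104.    ]), np.float64(4.039951079833375), np.int64(100))
```

View pics/c8.png

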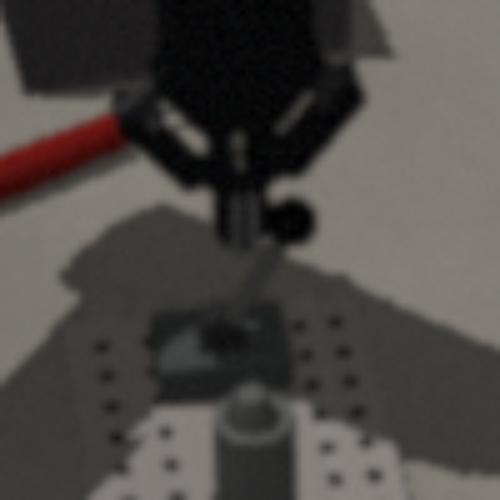

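The crop shows the knob at (290,220), over to the far side with the fingers against it. The force rose to 13 N, so it is at the end stop. Retreat.

{"name": "apply_moves", "arguments": {
  "series": [
    {"delta_pos": [0,0.01,0],"twist": [0,0,0],"jaw": 1},
    {"delta_pos": [0,0.03,0],"twist": [0,0,0],"jaw": 1},
    {"delta_pos": [0,0.05,-0.02],"twist": [0,0,0],"jaw": 1},
    {"delta_pos": [0,0.07,-0.06],"twist": [0,0,0],"jaw": 1},
    {"delta_pos": [0,0.1,-0.1],"twist": [0,0,0],"jaw": 1},
    {"delta_pos": [0,0.13,-0.13],"twist": [0,0,0],"jaw": 1},
    {"delta_pos": [0,0.13,-0.13],"twist": [0,0,0],"jaw": 1},
    {"delta_pos": [0,0.13,-0.13],"twist": [0,0,0],"jaw": 1}
  ]
}}

```text
t: 15.75
position: [464.9, 270.7, 223.8]
orientation: [-2.19, 2.242, -0.0]
contact_force: [0.6, 0.5, -0.5]
grip_width: 0.0
finger_force: 0.0
```

```bash
python3 - <<'E'
from plan import *
for n,off in(('side',[1.2,-.2,0]),('top',[-1.5,0,0])):
    f=save(n,n+'9.png');C=cloud(f);b=(285,335,140,190) if n=='side' else (180,215,205,240)
    print(n,'knob',fit_knob(C,b,[615.,267.5,104]))
    C=C.reshape(-1,3);d=C-MAN-off;rr=np.hypot(d[:,0],d[:,1]);m=(rr<26)&(rr>14.5)&(d[:,2]>8)&(d[:,2]<70);p=C[m]
    def F(x):
        a=np.array([x[3],x[4],1]);a/=np.linalg.norm(a);return capcyl(p,np.array(x[:3]),a,55,20)[0]
    r=least_squares(F,[*(MAN+off),0,0],loss='soft_l1',x_scale=[1,1,1,.02,.02]);print(m.sum(),r.x)
E
```

```text
side knob (array([610.7473, 292.9384, 102.1459]), np.float64(nan), np.int64(0))
293 [573.5943 143.8189  31.2605  -0.0082  -0.0097]
top knob (array([616.8746, 263.3623, 103.6632]), np.float64(1.2667186637141108), np.int64(117))
185 [570.1298 143.9811  29.8466   0.0233  -0.0087]fit.py:37: RuntimeWarning: Mean of empty slice.
  r=least_squares(f,x0,loss='soft_l1',diff_step=1e-4);return r.x,np.abs(r.fun[r.fun!=0]).mean(),(r.fun!=0).sum()
  ret = ret.dtype.type(ret / rcount)
```

```bash
python3 -c "
from plant import *
print(workorder.job_done())"
```

```text
the job is handed in; nothing more can be done
None
```

The long sleeve is seated on the mandrel's shoulder, the lock lever is pushed over to its other end stop, the gripper is clear of everything, and the job was handed in at about 16 s; no verdict came back.

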